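Push the used timer module through the returns-box flap

ROBOT

A 6-joint arm with a two-finger parallel gripper is mounted at the origin on the work surface. World frame = base frame: x ahead of the robot, y to its left, z up, the work surface at z = 0. Lengths are in m, angles in rad, forces in N, time in s.
With the tool pointing down it reaches from about 0.3 to 0.875 m from the base axis. Payload 6.4 kg.
Tool frame: the origin (TCP) lies at the very end of the fingers, on their centre line; the grasp point (between the pads) lies 19 mm behind it; z points along the fingers, y is the direction in which the jaws open and shut (so a half turn about z gives the same grasp; the last joint's range is limited). The gripper opens to 85 mm and grips with 20 to 120 N. Pads are 22 mm wide; open, the fingers measure 114 mm over their backs; the gripper's body (76 mm by 85 mm) begins 54 mm behind the grasp point. The pads swing forward as they close: fully open they stand 13 mm farther back than shut.
Start: joints at [1.045, 0.181, 1.607, -0, 1.354, -0.206], TCP at [0.181, 0.546, 0.231] pointing down, gripper open.
Joint ranges: [-2.99, 2.99], [-0.89, 2.07], [0.3, 2.58], [-1.14, 4.28], [0, 2.63], [-3.12, 3.12]. Speed limits (rad/s): [2.57, 2.57, 3.01, 3.14, 3.14, 3.14].

INTERFACE

Orientations are given as a 3x3 rotation matrix whose columns are the frame's x, y, z axes.
In Python, from bench import telemetry, vision, r gives the robot as it stands. The module is installed in compiled form; this text tells all that it offers.
- The arm moves only by the shell command python3 -m crank 'ROWS' [OPENING] [FORCE]. ROWS is JSON, a list that holds one entry, the list of rows, each a list of 4 numbers: the shift along the world's x, y, z in mm, then the turn about the world's z in rad. A call has 1 to 20 rows; each row is the pose to reach, as a shift and turn from the pose measured when the call began; what a row does not reach only later rows make up. A row lasts 1/12 s, in which the tool goes at most 41.7 mm and 7.16 degrees, less where a joint would pass 70% of its speed; a pose out of reach is approached as far as the arm can. A call with a gripper value outside its range is refused whole. OPENING is the opening, from -1 (shut) to 1 (fully open), so that 0 is half open, set as the call begins (- or left out, the last holds). The fingers move at their own pace and stop on an object; FORCE is the grip in N (left out, the last holds). Time passes only in rows, so rows that repeat a pose let the fingers close. It gives the time, the measured TCP pose, the force and the opening at its end, in the units of the state.
- telemetry.get_obs(): the state, without advancing time (a new reading comes with each control period).
- vision.capture(name): name is "scene" or "top"; returns the picture (480x640x3 uint8, red, green, blue); there is no depth.
- vision.camera_params(name): a dict with "intrinsics" (3x3 intrinsics, pixels), "R" (3x3) and "t" (3): a world point X has camera coordinates R X + t. Camera axes: x right, y down, z forward; pixel columns grow to the right and rows downward; lengths in m; the calibration is good to about 2 mm. A picture is of the moment at which its call begins. camera_params takes no time and is no camera call.
- r.job_done(): hands the job in, once; it reports no verdict.
The state is a dict: "t": time; "joints": joint angles; "dq": joint speeds; "tau": joint torques, N m; "position": TCP position; "eef_rot": TCP orientation; "wrist_force": force on the tool from outside, world axes, zero at the start; "ft_torque": the same for the moment, N m; "width": finger opening in m.
Only numpy, scipy, OpenCV 4.12 (cv2) and the standard library are available. Lean on these libraries where they do the work, as an engineer would, in place of code of your own. Each camera call takes 0.05 s, during which the arm holds its last target. There are 200 camera calls.

TASK

Return the used timer module that stands on the porch of the returns box: push the box's self-closing flap open with one finger and, while that finger keeps it open, push the module over the edge into the bin with the other finger, then take the hand out so that the flap shuts behind it. Do not push the flap with the module, do not lift the module, and leave the other things on the bench where they are.

Things in the scene. Friction and masses are not known exactly. Their poses are not given: they have to be found in the camera images.
- returns_box: Grey steel returns box fixed to the bench, 270 mm long (x), 108 mm wide (y). Origin on the bench under the middle of the gate line; x points from the porch through the gate into the bin, y to the left of that, z up. The flap shuts the gate at x = 0. Hinge post (10 mm thick, y = -51) and stop post (y = +51) rise to 131 mm above the bench; nothing spans the gate overhead.
- porch_edge (a point): Middle of the edge where the porch drops into the bin: x = +2 mm, 75 mm above the bench, on the box's middle line. The porch is a flat ledge at that height, from x = -104 to +2 mm of the box, 96 mm wide between side kerbs 14 mm high, open above and at its back (-x). A finger pointing down can move along it and on through the gate.
- bin_floor (a point): Centre of the bin's floor, 8 mm above the bench, 82 mm beyond the gate line. The bin is 160 x 96 mm inside (x = 2 to 162 mm of the box), its side walls reach 89 mm above the bench. It is open above from x = 2 to 112 mm; beyond that is a fixed cover whose top is 93 mm above the bench.
- flap (a joint): Angle of the upright steel flap, rad: 0 shut, 1.57 fully open. Plate 3 mm thick, from 79 to 123 mm above the bench. It swings only into the bin (+x), about the vertical hinge at x = 0, y = -48 mm of the box (right side, looking into the bin), and when open lies along the right wall. A spring shuts it at once when let go: 0.1 N m shut, 0.28 N m open (1.6 to 4.6 N at 60 mm from the hinge).
- flap_edge (a point): Middle of the flap's free edge, 95 mm from the hinge axis, 101 mm above the bench; at the left stop post when shut.
- module_mid (a point): Centre of the timer module: pale block with a black foot and a dial on top, 40 mm long (x), 32 wide (y), 40 high, about 80 g. It stands on the porch 44 to 56 mm before the gate line, 8 to 20 mm left (+y) of the box's middle line, turned up to 0.25 rad; the porch right of it is free for a finger. It tips into the bin once its centre is past the porch edge, and lies there below the flap in any attitude.
- contactor: Bystander, loose: black and grey contactor, 50 x 45 x 60 mm, on the bench left of the box. Origin at the centre of its underside.
- capacitor: Bystander, loose: upright white cylinder, 34 mm in diameter, 66 mm high, on the bench right of the bin. Origin at the centre of its underside.
- breaker: Bystander, loose: white circuit breaker 70 x 36 x 72 mm, on the bench left of the bin. Origin at the centre of its underside.
- screwdriver: Bystander, loose: screwdriver 160 mm long lying on the bench right of the porch. Origin under its middle.
- lamp: Bystander, loose: white lamp holder with a clear bulb, 64 mm wide, 101 mm high, at the left of the bench. Origin at the centre of its underside.
- reel: Bystander, loose: lying wire reel, 76 mm in diameter, 42 mm high, at the right of the bench. Origin at the centre of its underside.
Not all that is in view belongs to the job. What is shaped like the part that bears module_mid but orange is not meant.

How it is judged:
By the outcome, as a careful person would: the job done as asked, in the order asked, and still so for the second after the job is handed in, with the robot touching nothing.
It also fails if it takes over 38 s, if anything falls off the work surface, if the arm or the gripper's body presses on something with over 40 N, if the wrist force passes 120 N, or if a joint passes its speed limit or range.

## Working session

There is one attempt and no reset: what is moved stays moved. The work goes in short steps, Python scripts to look and compute and a shell command to move; the robot and the scene stay as the last step left them, time stands still between calls to the robot, and variables do not carry over. Pictures are saved under pics/ and viewed, about 8 in all and at most 12, crops included, and the job is handed in when it is done.

```bash
mkdir -p pics
python3 - <<'E'
from bench import telemetry, vision, r
import cv2,numpy as np
o=telemetry.get_obs()
for k in ("t","position","eef_rot","width","wrist_force"): print(k,np.round(o[k],3))
for n in ("scene","top"):
    im=vision.capture(n); cv2.imwrite(f"pics/{n}0.png",im[:,:,::-1])
    p=vision.camera_params(n); print(n,{k:np.round(p[k],4).tolist() for k in p})
E
```

```text
t 0.0
position [0.18  0.545 0.23 ]
eef_rot [[-0.949  0.314 -0.001]
 [ 0.314  0.949 -0.002]
 [ 0.    -0.002 -1.   ]]
width 0.085
wrist_force [ 0.284  0.318 -0.078]
scene {'intrinsics': [[478.7282, 0.0, 322.2541], [0.0, 478.7282, 243.8362], [0.0, 0.0, 1.0]], 'R': [[-0.0123, 0.9998, 0.0158], [0.8379, 0.019, -0.5456], [-0.5458, 0.0065, -0.8379]], 't': [0.0059, -0.406, 1.425]}
top {'intrinsics': [[601.1245, 0.0, 316.9426], [0.0, 601.1245, 237.6349], [0.0, 0.0, 1.0]], 'R': [[-0.0224, -0.9996, -0.0177], [-0.9813, 0.0253, -0.1906], [0.191, 0.0131, -0.9815]], 't': [0.0006, 0.5639, 1.4576]}
```

View pics/top0.png

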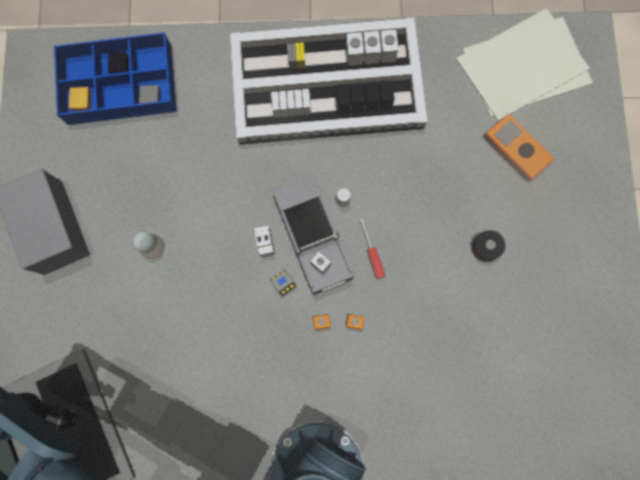

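View pics/scene0.png

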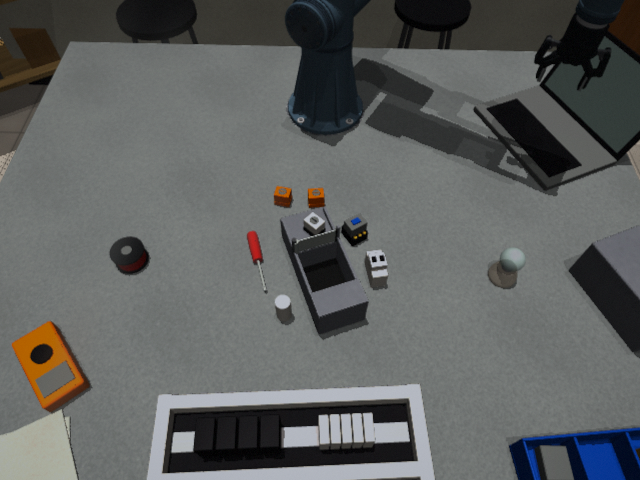

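The top view shows the box running from the porch end at about (332,285) to the bin end at (293,185), with the module near (320,262). In the scene view the flap is near (316,240) and the module near (314,223). I'll enlarge both views.

Run:
```python
import cv2,numpy as np
a=cv2.imread("pics/top0.png")[170:300,260:365]; b=cv2.imread("pics/scene0.png")[195:335,270:380]
cv2.imwrite("pics/tc.png",cv2.resize(a[:, :],None,fx=4.5,fy=4.5,interpolation=cv2.INTER_CUBIC))
cv2.imwrite("pics/sc.png",cv2.resize(b,None,fx=4.2,fy=4.2,interpolation=cv2.INTER_CUBIC))
```

```text
(no output)
```

View pics/tc.png

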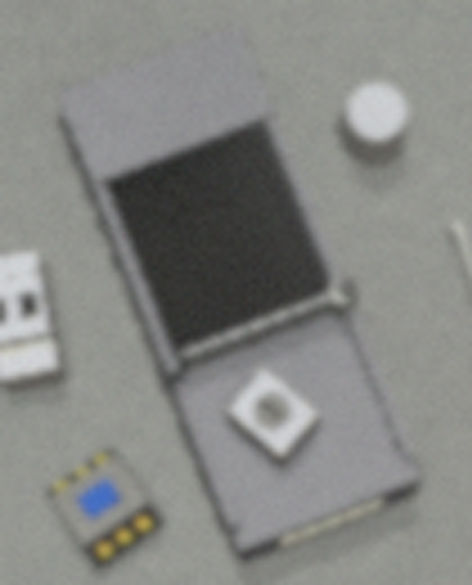

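View pics/sc.png

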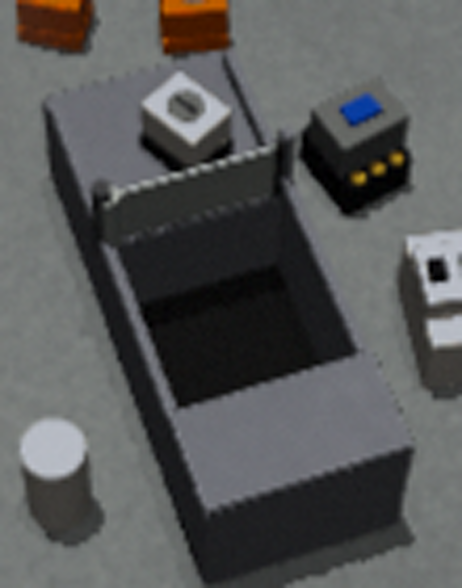

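The top crop shows the module's top corners at crop (265,368), (320,412), (283,462) and (228,410), and the porch-back corners at (237,540) and (417,477). The scene crop shows the posts at (102,187) and (283,137), and the cover corners at (180,408), (355,355), (210,515) and (410,447). Next I fit the poses.

```bash
cat > fit.py <<'E'
import numpy as np
from scipy.optimize import least_squares
from bench import vision
P={n:vision.camera_params(n) for n in("top","scene")}
S={"top":(4.5,260,170),"scene":(4.2,270,195)}
def proj(n,X):
    c=np.array(P[n]["R"])@X+np.array(P[n]["t"]); q=np.array(P[n]["intrinsics"])@c; return q[:2]/q[2]
def px(n,u,v): s,a,b=S[n]; return np.array([(u+.5)/s+a-.5,(v+.5)/s+b-.5])
def W(p,X):
    c,s=np.cos(p[2]),np.sin(p[2]); return np.array([p[0]+c*X[0]-s*X[1],p[1]+s*X[0]+c*X[1],X[2]])
def fit(obs,p0,mult=1):
    f=lambda p:np.concatenate([proj(n,W(p,np.array(X)/1e3))-px(n,*q) for n,q,X in obs])
    r=least_squares(f,p0,loss="soft_l1"); return r.x,np.round(f(r.x).reshape(-1,2),1)
E
python3 - <<'E'
from fit import *
box=[("top",(237,540),(-104,54,89)),("top",(417,477),(-104,-54,89)),
("top",(110,180),(112,48,93)),("top",(265,122),(112,-48,93)),("top",(62,112),(166,54,93)),
("top",(172,372),(0,54,110)),
("scene",(180,408),(112,-48,93)),("scene",(355,355),(112,48,93)),("scene",(210,515),(166,-54,93)),("scene",(410,447),(166,54,93)),
("scene",(102,185),(0,-51,131)),("scene",(283,135),(0,51,131)),("scene",(47,103),(-104,-54,89)),("scene",(225,58),(-104,54,89))]
b,res=fit(box,[.5,0,.3]); print("box",b); print(res.tolist())
for sgn in(1,):
  # module: top z=115; corners ordered
  top=[(265,368),(320,412),(283,462),(228,410)]; sc=[(180,72),(143,107),(193,148),(232,112)]
  for names in ([(20,16),(20,-16),(-20,-16),(-20,16)],[(20,-16),(-20,-16),(-20,16),(20,16)],[(16,20),(16,-20),(-16,-20),(-16,20)]):
    pass
  # corner rays -> world xy at z=.115
  def ray(n,q,z):
    R=np.array(P[n]["R"]);t=np.array(P[n]["t"]);K=np.array(P[n]["intrinsics"])
    d=R.T@np.linalg.solve(K,np.append(px(n,*q),1)); c=-R.T@t; return (c+d*(z-c[2])/d[2])[:2]
  c,s=np.cos(b[2]),np.sin(b[2]); RB=np.array([[c,s],[-s,c]])
  for n,L in(("top",top),("scene",sc)):
    Q=np.array([RB@(ray(n,q,.115)-b[:2]) for q in L])*1e3
    print(n,Q.round(1).tolist(),"mid",Q.mean(0).round(1),"sides",[round(float(np.linalg.norm(Q[i]-Q[i-1])),1) for i in range(4)])
E
```

```text
box [ 0.54222896 -0.01417317  0.35139327]
[[0.0, 1.4], [1.5, -0.9], [-1.3, -0.7], [0.4, -1.7], [-0.6, -4.4], [-1.5, -2.2], [-0.7, 0.3], [1.0, -0.4], [-2.0, -1.5], [0.4, -1.2], [-0.6, 0.6], [1.6, -0.2], [-1.8, -5.1], [0.2, -6.4]]
top [[-23.5, 5.8], [-56.3, -12.7], [-74.0, 15.4], [-37.3, 32.4]] mid [-47.8  10.2] sides [30.0, 37.7, 33.2, 40.4]
scene [[-66.9, 14.4], [-51.4, -11.4], [-18.2, 4.9], [-33.3, 31.8]] mid [-42.5   9.9] sides [37.8, 30.1, 37.1, 30.8]
```

The porch-end residuals are large, so I'll overlay the fitted model on both views to check.

```bash
cat > ov.py <<'E'
from fit import *
import cv2,sys
def overlay(b,m,ims,out):
    cs=[]
    for n in("top","scene"):
        s,a,c=S[n]; im=ims[n][c:c+135,a:a+105]; k=5; im=cv2.resize(im,None,fx=k*.76,fy=k*.85 if 0 else k*.76,interpolation=cv2.INTER_CUBIC); k*=.76
        def L(p,A,B,col):
            q=[tuple(int(round(v)) for v in ((proj(n,W(p,np.array(X)/1e3))-[a,c]+.5)*k)) for X in(A,B)]; cv2.line(im,*q,col,1)
        def loop(p,pts,z,col):
            for i in range(len(pts)): L(p,(*pts[i-1],z),(*pts[i],z),col)
        loop(b,[(-104,-48),(-104,48),(2,48),(2,-48)],75,(0,0,255))
        loop(b,[(112,-54),(112,54),(166,54),(166,-54)],93,(0,255,0))
        loop(b,[(-104,-54),(-104,54),(166,54),(166,-54)],0,(255,0,255))
        L(b,(0,-48,123),(0,47,123),(0,255,255)); L(b,(0,51,75),(0,51,131),(0,255,255)); L(b,(0,-51,75),(0,-51,131),(0,255,255))
        sq=[(-20,-16),(-20,16),(20,16),(20,-16)]
        loop(m,sq,115,(255,128,0)); loop(m,sq,75,(255,200,0))
        cs.append(im)
    cv2.imwrite(out,np.hstack(cs))
E
python3 - <<'E'
from ov import *
b=[.54223,-.01417,.3514]; m=[*W(b,np.array([-45,10,0])/1e3)[:2],.3514-.5]
overlay(b,m,{n:cv2.imread(f"pics/{n}0.png") for n in("top","scene")},"pics/ov1.png")
E
```

```text
(no output)
```

View pics/ov1.png

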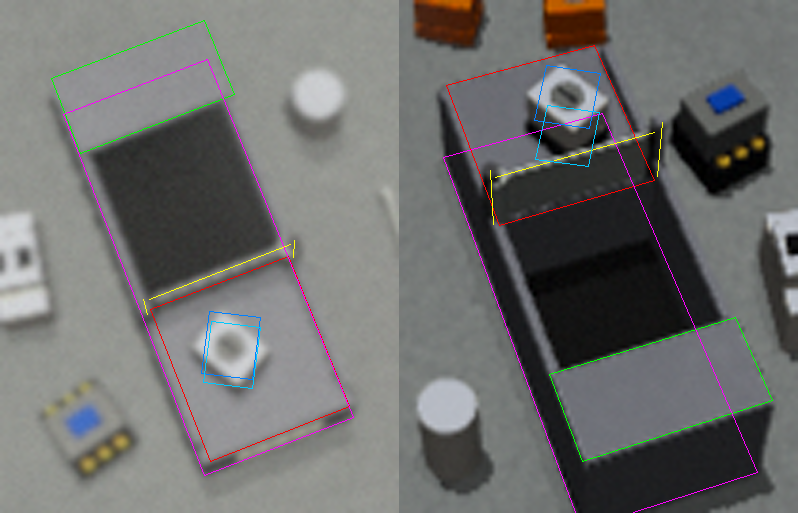

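The model matches to about 2 px. The module is turned by about +0.45 rad relative to the box. I'll refit with corrected point heights and compute the hand poses, with the jaw line about -0.40 rad in the box frame. Finger A goes ahead on the right for the flap, and finger B goes behind the module.

Run:
```python
from fit import *
box=[("top",(110,180),(112,48,93)),("top",(265,122),(112,-48,93)),
("top",(182,357),(0,47,123)),("top",(333,295),(0,-48,123)),
("scene",(180,408),(112,-48,93)),("scene",(355,355),(112,48,93)),("scene",(210,515),(166,-54,93)),("scene",(410,447),(166,54,93)),
("scene",(102,185),(0,-51,131)),("scene",(283,135),(0,51,131)),("scene",(47,103),(-104,-54,75)),("scene",(225,58),(-104,54,75)),("top",(237,530),(-104,54,75)),("top",(417,470),(-104,-54,75))]
b,res=fit(box,[.5,0,.35]); print("box",b); print(res.tolist())
a=[(20,16),(20,-16),(-20,-16),(-20,16)]
mod=[("top",q,(*c,115)) for q,c in zip([(228,410),(265,368),(320,412),(283,462)],[(20,16),(20,-16),(-20,-16),(-20,16)])]
mod=[("top",q,(*c,115)) for q,c in zip([(228,410),(265,368),(320,412),(283,462)],[(20,16),(20,-16),(-20,-16),(-20,16)])]+[("scene",q,(*c,115)) for q,c in zip([(232,112),(193,148),(143,107),(180,72)],[(20,16),(20,-16),(-20,-16),(-20,16)])]
m,res=fit(mod,[.5,0,.8]); print("mod",m,res.tolist())
c,s=np.cos(b[2]),np.sin(b[2]);d=m[:2]-b[:2]; print("mod in box mm",1e3*np.array([c*d[0]+s*d[1],-s*d[0]+c*d[1]]),m[2]-b[2])
for x in(-71,-30,37): print(x,W(b,np.array([x,-5.7,0])/1e3))
```

```text
box [ 0.5431094  -0.01370768  0.35237918]
[[-1.5, -1.0], [0.1, -2.1], [-1.4, -1.2], [1.9, -1.8], [-0.4, 0.7], [1.3, -0.1], [-1.7, -1.1], [0.7, -0.8], [-0.4, 1.0], [1.8, 0.1], [-1.3, -1.2], [0.3, -2.4], [-0.0, 3.9], [1.1, 1.0]]
mod [ 0.49607907 -0.02033652  0.83819156] [[-0.8, -0.6], [-0.3, -1.3], [0.2, -0.4], [-0.3, -1.4], [0.5, -0.9], [-0.1, -0.8], [-1.4, -1.2], [-0.3, -1.3]]
mod in box mm [-46.42834743  10.01013482] 0.4858123752199317
-71 [ 0.4784393  -0.04356179  0.        ]
-30 [ 0.51692003 -0.02941139  0.        ]
37 [ 0.57980316 -0.00628756  0.        ]
```

```bash
python3 -m crank '[[[100,-195,0,-0.43],[100,-195,0,-0.43],[150,-295,0,-0.65],[150,-295,0,-0.65],[200,-395,0,-0.87],[200,-395,0,-0.87],[250,-490,0,-1.08],[250,-490,0,-1.08],[298,-589,0,-1.296],[298,-589,0,-1.296],[298,-589,0,-1.296],[298,-589,0,-1.296],[298,-589,0,-1.296],[298,-589,0,-1.296],[298,-589,0,-1.296],[298,-589,0,-1.296],[298,-589,0,-1.296],[298,-589,0,-1.296],[298,-589,0,-1.296],[298,-589,0,-1.296]]]' 1
python3 - <<'E'
from ov import *
from bench import telemetry
o=telemetry.get_obs(); print(o["t"],np.round(o["position"],4),np.round(o["eef_rot"],3).tolist(),o["width"],np.round(o["wrist_force"],2))
E
```

```text
t: 1.77
position: [0.4779, -0.0425, 0.2301]
eef_rot: [[0.044, 0.999, -0.002], [0.999, -0.044, 0.001], [0.001, -0.002, -1.0]]
wrist_force: [-1.4, 0.5, -0.1]
width: 0.0854
1.7667 [ 0.4779 -0.0425  0.2301] [[0.044, 0.999, -0.002], [0.999, -0.044, 0.001], [0.001, -0.002, -1.0]] 0.08538321404690234 [-1.4   0.53 -0.11]
```

```bash
python3 -m crank '[[[0,-1,-40,0],[0,-1,-80,0],[0,-1,-95,0],[0,-1,-95,0],[0,-1,-95,0],[0,-1,-95,0]]]'
cat > look.py <<'E'
from fit import *
import cv2,sys
from bench import telemetry
o=telemetry.get_obs();p=np.array(o["position"]);y=np.array(o["eef_rot"])[:,1]
im=vision.capture("scene")[:,:,::-1].copy();cv2.imwrite(sys.argv[1]+"raw.png",im)
u0,v0,k=240,140,5
c=cv2.resize(im[v0:v0+120,u0:u0+155],None,fx=k,fy=k,interpolation=cv2.INTER_CUBIC)
for s in(-1,1):
  for dz,col in((0,(0,0,255)),(.013,(0,255,0))):
    for h in(.0427,.057):
      q=proj("scene",p+s*h*y+[0,0,dz]);cv2.circle(c,tuple(int(round(t)) for t in (q-[u0,v0]+.5)*k),3,col,-1)
cv2.imwrite(sys.argv[1]+".png",c);print(np.round(p,4))
E
python3 look.py pics/h1
```

```text
t: 2.27
position: [0.4789, -0.0432, 0.1368]
eef_rot: [[0.043, 0.999, 0.0], [0.999, -0.043, 0.0], [0.0, 0.0, -1.0]]
wrist_force: [0.6, 0.2, 0.1]
width: 0.0854
[ 0.4789 -0.0432  0.1368]
```

View pics/h1.png

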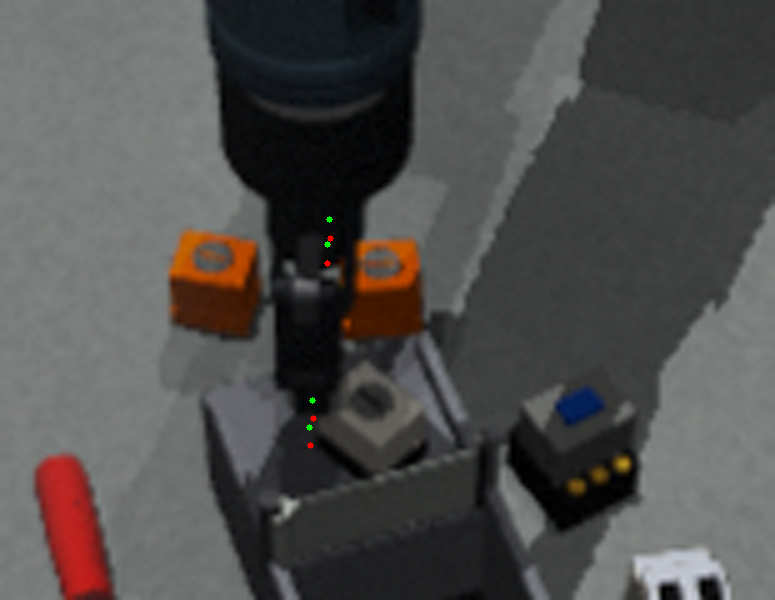

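Finger A's tip ends near (312,410), close to the green dots, so the open fingertips sit about 13–18 mm above the TCP. Column 312 agrees with the calculation. I'll descend to TCP z≈79 mm (tip about 92–97) and start opening the flap.

```bash
python3 -m crank '[[[0,0,-30,0],[0,0,-58,0],[0,0,-58,0],[0,0,-58,0],[0,0,-58,0],[9,3.5,-58,0],[19,7,-58,0],[28,10,-58,0],[28,10,-58,0],[28,10,-58,0]]]'; python3 look.py pics/h2
```

```text
t: 3.15
position: [0.5072, -0.033, 0.0799]
eef_rot: [[0.042, 0.999, -0.001], [0.999, -0.042, -0.0], [-0.0, -0.001, -1.0]]
wrist_force: [-10.1, 0.6, 5.6]
width: 0.0854
[ 0.5072 -0.033   0.0799]
```

View pics/h2.png

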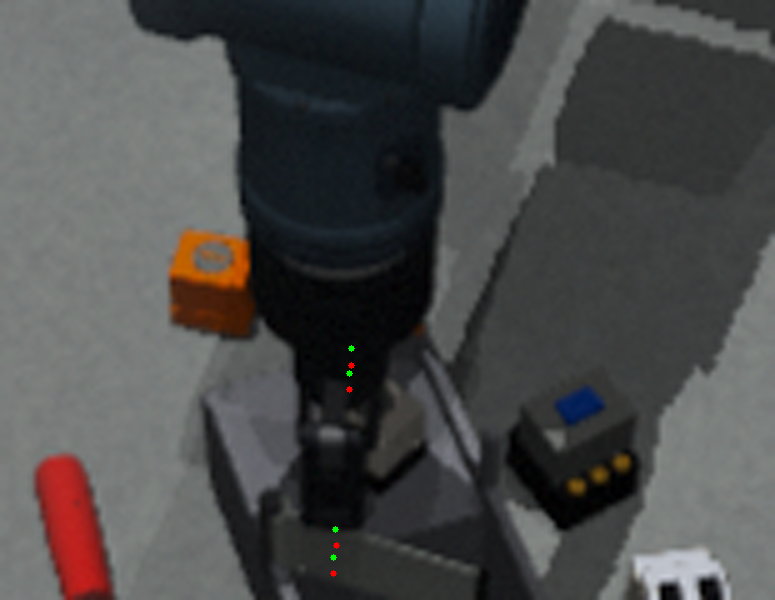

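The flap is swinging open, with its free edge now near (475,580), and the 10 N fits a push close to the hinge. The module still stands where it was, so I'll carry on along the box axis.

```bash
python3 -m crank '[[[5.5,2,0,0],[11,4,0,0],[16.5,6,0,0],[22,8,0,0],[27.5,10,0,0],[33,12,0,0],[38.5,14,0,0],[44,16,0,0],[49.5,18,0,0],[55,20,0,0],[55,20,0,0],[55,20,0,0]]]'; python3 look.py pics/h3
```

```text
t: 4.2
position: [0.5629, -0.0119, 0.0803]
eef_rot: [[0.041, 0.999, -0.001], [0.999, -0.041, 0.001], [0.001, -0.001, -1.0]]
wrist_force: [-0.5, 4.6, -1.5]
width: 0.0855
[ 0.5629 -0.0119  0.0803]
```

View pics/h3.png

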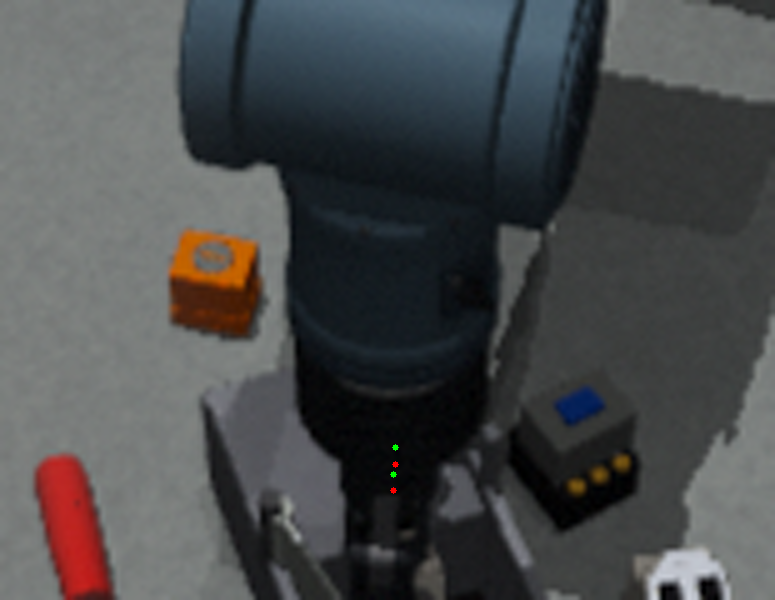

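The flap is well open, along (285,510)-(340,600), with a pale bit of the module at about (430,580). I'll push 20 mm further and view a lower crop.

```bash
python3 -m crank '[[[5.5,2,0,0],[11,4,0,0],[16,6,0,0],[19,7,0,0],[19,7,0,0],[19,7,0,0]]]'; sed -i 's/u0,v0,k=240,140,5/u0,v0,k=240,210,5/' look.py; python3 look.py pics/h4
```

```text
t: 4.75
position: [0.5828, -0.0049, 0.0806]
eef_rot: [[0.041, 0.999, 0.002], [0.999, -0.041, 0.001], [0.001, 0.001, -1.0]]
wrist_force: [0.5, 2.8, -0.4]
width: 0.0855
[ 0.5828 -0.0049  0.0806]
```

View pics/h4.png

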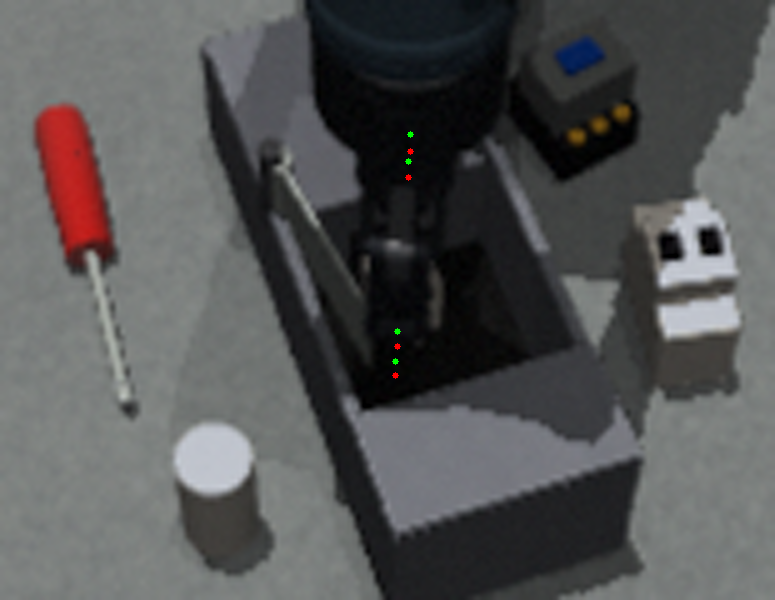

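The flap is held open. Pale parts of the module show on both sides of finger A, at about crop (370,280) and (437,290). I'll check where those rays land in the box.

Run:
```python
from fit import *
b=np.array([.54311,-.01371]);c,s=np.cos(.3524),np.sin(.3524)
R=np.array(P["scene"]["R"]);t=np.array(P["scene"]["t"]);K=np.array(P["scene"]["intrinsics"]);C=-R.T@t
for u,v in((370,280),(437,290),(437,325)):
  d=R.T@np.linalg.solve(K,[u/5+240,v/5+210,1])
  for z in(.1,.045,.02):
    w=(C+d*(z-C[2])/d[2])[:2]-b; print((u,v),z,np.round(1e3*np.array([c*w[0]+s*w[1],-s*w[0]+c*w[1]]),0))
```

```text
(370, 280) 0.1 [ 58. -25.]
(370, 280) 0.045 [ 27. -15.]
(370, 280) 0.02 [ 13. -10.]
(437, 290) 0.1 [71. -0.]
(437, 290) 0.045 [42. 12.]
(437, 290) 0.02 [28. 18.]
(437, 325) 0.1 [87. -6.]
(437, 325) 0.045 [59.  6.]
(437, 325) 0.02 [46. 11.]
```

If the module were at porch height it would overlap finger A, so it must be down in the bin (x about 15–55, y about 0). I'll back out along the box axis so the flap follows and shuts, then raise the hand clear.

```bash
python3 -m crank '[[[-14,-5,0,0],[-28,-10,0,0],[-42,-15,0,0],[-56,-20,0,0],[-70,-26,0,0],[-84,-31,0,0],[-98,-36,0,0],[-108,-40,0,0],[-108,-40,0,0],[-108,-40,40,0],[-108,-40,80,0],[-108,-40,120,0],[-108,-40,150,0],[-140,-40,150,0],[-170,-40,150,0],[-170,-40,150,0],[-170,-40,150,0],[-170,-40,150,0]]]'; sed -i 's/u0,v0,k=240,210,5/u0,v0,k=240,190,5/' look.py; python3 look.py pics/h5
```

```text
t: 6.3
position: [0.4139, -0.0454, 0.2315]
eef_rot: [[0.042, 0.999, 0.004], [0.999, -0.042, -0.0], [0.0, 0.004, -1.0]]
wrist_force: [0.1, -0.2, -0.3]
width: 0.0854
[ 0.4139 -0.0454  0.2315]
```

View pics/h5.png

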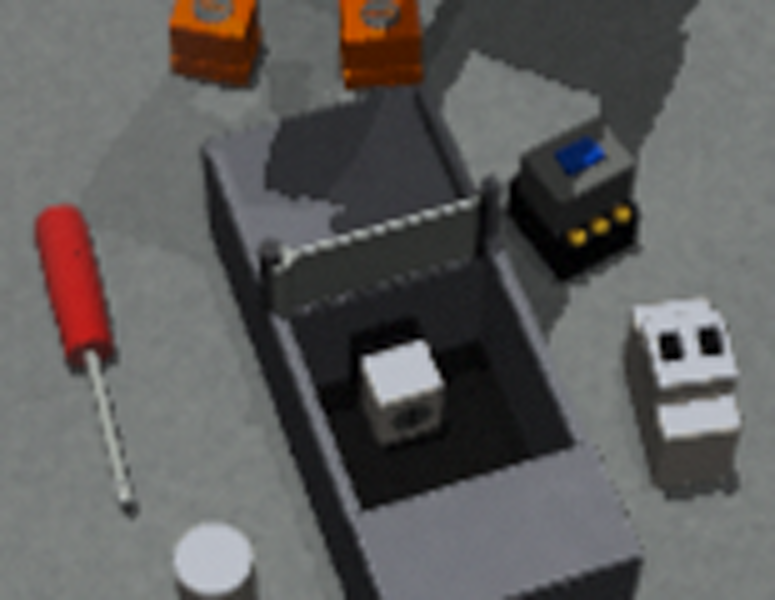

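The module lies on its side in the bin, at about crop (400,390). The flap is shut between its posts, from (270,250) to (485,205). The bystanders in view have not moved, and the wrist force is about 0.

```bash
python3 -c "
from bench import r
print(r.job_done())"
```

```text
the job is handed in; nothing more can be done
None
```

The timer module is in the bin, the flap is shut behind it, and I've handed the job in (no verdict is reported).

The right-hand finger pushed the flap open and held it while the other finger pushed the module along the porch and over the edge. I then backed the hand out along the box and raised it clear. The arm had used 6.3 s when I handed in.

**Last checks:**
- **Module:** in the final picture it lies on its side in the bin, below the flap.
- **Flap:** it sits shut between its posts.
- **Other things:** the contactor, breaker, capacitor, screwdriver and orange look-alikes show no movement. The lamp and reel were outside that picture; the arm went nowhere near the reel, but I did not check either one again.
- **Forces:** the wrist read about 0 N at the end. The highest reading after a move was about 10 N while opening the flap; I did not log forces during the moves.

**What disagreed:**
- **Module's turn:** I measured about 0.49 rad relative to the box, against the stated limit of 0.25. Its position (-46, +10 mm) fitted the stated range.
- **Box fit:** the fit was off by up to about 4 px at the porch's back corners.
- **Flap and module timing:** the fingers are too close together to open the flap fully before touching the module. By my geometry the flap was already about 60° open when the second finger reached it; I did not measure that angle.

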